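# Power up the cup warmer and set its heat dial

### The arm

A 6-joint arm with a two-finger parallel gripper is mounted at the origin on a cart in front of the work surface, level with it; the furniture and walls round the work are solid. World frame = base frame: x ahead of the robot, y to its left, z up, the work surface at z = 0. Lengths are in m, angles in degrees, forces in N, time in s.
With the tool pointing down it reaches from about 0.4 to 0.825 m from the base axis. Payload 7 kg.
Tool frame: the origin (TCP) lies midway between the tips of the shut fingers; the grasp point (between the pads) lies 19 mm behind it; z points along the fingers, y is the line along which they close (so a half turn about z gives the same grasp; the last joint's range is limited). The gripper opens to 88 mm and grips with 3 to 60 N. Pads are 19 mm wide; open, the fingers measure 130 mm over their backs; the gripper's body (78 mm by 193 mm) begins 47 mm behind the grasp point.
Start: joints at [82.454, 20.546, 0.682, 0, -70.136, -16.507], TCP at [0.275, 0.616, 0.227] pointing down, gripper open.
Joint ranges: [-176.03, 176.03], [-82.01, 121.73], [-58.28, 71.71], [-173.87, 95.51], [-174.79, -0.11], [-173.66, 173.66]. Speed limits (degrees/s): [136.94, 136.94, 172.46, 180, 180, 180].

### API

Orientations are given as [roll, pitch, yaw] about the fixed x, y, z axes, in that order (R = Rz(yaw) Ry(pitch) Rx(roll)).
In Python, from plant import ctrl gives the robot as it stands.
- The arm moves only by the tool arm_command, never from a script. Its argument "steps" is a list of rows, each an object with "translation": the shift along the tool's x, y, z in mm, a list of three; "rotation": the turn, a rotation vector about the tool's x, y, z in units of 5 degrees (1.0 is 5 degrees), a list of three; "claw": the finger opening in mm, from 0 to 87.6. In form: [{"translation": [x, y, z], "rotation": [rx, ry, rz], "claw": claw}, ...]. A call has 1 to 5 rows; each row is the pose to reach, as a shift and turn from the pose commanded when the call began, along the tool's axes at that moment; what a row does not reach only later rows make up. A row lasts 1/10 s, in which the tool goes at most 50 mm and 8.59 degrees, less where a joint would pass 70% of its speed; a pose out of reach is approached as far as the arm can. A call with a gripper value outside its range is refused whole. The fingers move at their own pace and stop on an object; the grip force is fixed at half the most. Time passes only in rows, so rows that repeat a pose let the fingers close. It gives the time, the measured TCP pose, the force, the opening and the grip force at its end, in the units of the state.
- ctrl.get_obs(): the state, without advancing time (a new reading comes with each control period).
- ctrl.snapshot(name): name is "scene" or "top" or "wrist"; returns (picture, depth): 480x640x3 uint8, red, green, blue; 480x640 float32, m along the optical axis (not along the pixel's ray), 0 where there is no reading.
- ctrl.calibration(name): a dict with "vertical_fov" (degrees; the focal length in pixels is half the picture's height over the tangent of half this angle, whatever the lens; pixels are square), "cx", "cy" (the principal point, pixels), "k1" (the pictures are not rectified: a ray, as slopes to the right and down, at radius r is drawn at 1 + k1 r^2 times it, then the intrinsics apply), "rvec" (rotation vector, rad) and "tvec" (3), from world to camera coordinates, as OpenCV has them; the wrist camera has in their place "hand_eye" (4x4, takes a point from camera to tool coordinates, whose origin is the TCP and whose axes are the flange's). Camera axes: x right, y down, z forward; pixel columns grow to the right and rows downward; lengths in m; the calibration is good to about 2 mm. A picture is of the moment at which its call begins: read the wrist's pose just before it. calibration takes no time and is no camera call.
- ctrl.close_job(): hands the job in; it is judged then, once.
The state is a dict: "clock": time; "joint_pos": joint angles; "qvel": joint speeds; "tau": joint torques, N m; "tool_pos": TCP position; "orientation": TCP orientation; "force": force on the tool from outside, world axes, zero at the start; "moment": the same for the moment, N m; "opening": finger opening in m; "gripper_force": force on a finger pad.
Only numpy, scipy, OpenCV 4.12 (cv2) and the standard library are available. Lean on these libraries where they do the work, as an engineer would, in place of code of your own. Each camera call takes 0.05 s, during which the arm holds its last target. There are 200 camera calls.

### The job

Get the cup warmer going for the coffee service: press the paddle catch on the charging dock so that the battery pack is kicked loose, slide the pack off the dock, and slide it onto the rail at the left side of the warmer until the catch clicks up behind it. With the pack in, turn the warmer's dial clockwise to its fifth click above off (sixth mark counting the long off mark as the first), and let go of it there. Leave the cups standing on the warmer and do not knock over the mills.

Things in the scene. Friction and masses are not known exactly. Their poses are not given: they have to be found in the camera images.
- dock: Fixed grey charging dock on the left, 207 x 94 mm, housing 62 mm high behind the rail's end stop. Origin on the table under the seated pack's centre; x runs along the rail from its open mouth (-x, towards the robot) to the end stop, y left, z up. Floor of the rail 22 mm above the table from x = -95 to the stop at +54.
- dock_mouth (a point): Where the dock's lips begin, on the rail floor, 30 mm before dock_seat. From here to the stop, walls 80 mm apart with lips (65 mm apart, underside 11 mm above the floor, top 38 mm above the table) cover the pack's flanges: lift the pack only after sliding it at least 82 mm from its seat towards -x. The 20 mm before the walls are a flared guide, then open floor.
- dock_seat (a point): Point on the dock's rail floor, 22 mm above the table, where the seated pack's origin lies; axes as the dock's. A spring ejector in the stop pushes the seated pack towards -x (8 N) against the catch's tooth. With the tooth down it kicks the pack 12 to 25 mm out; the pack then lies over the tooth and keeps it down.
- dock_paddle (a point): Centre of the top of the dock's catch paddle, a ribbed black pad 30 mm (x) by 28 mm (y), 68 mm before and 65 mm left of dock_seat, 30 mm above the table. It goes 8.5 mm straight down on a spring (2 to 5 N, up to 7 N with the pack leaning on the tooth) to a dead stop; from 7.5 mm the tooth frees the pack. Hold it down about half a second.
- dock_catch (a joint): Dock's catch, 0 m up to 0.0085 m fully down. Its steel tooth, 24 mm wide, stands 7 mm above the rail floor just before the seated pack's end (x = -56 to -50), with a ramp towards the mouth (to x = -80).
- pack: Black battery pack, 0.28 to 0.46 kg. Origin at the centre of its underside, x along it. Flange 100 mm (x) by 74 mm (y), 8 mm thick; body 100 x 58 mm up to 34 mm; on top in the middle a grip ridge 68 mm (x) by 30 mm (y), from 34 to 66 mm above the underside: take it there, fingers closing along y. The same both ways round.
- warmer: Fixed cordless cup warmer, aluminium box 200 mm wide (y), from x = -145 to +95 mm; origin on the table; -x faces the robot, y left. Black heating surface 73 mm above the table from x = -48 to +87; the front slopes down at 25 degrees and bears the dial. On its left side a battery rail of the same measures as the dock's, mouth to -x.
- warmer_mouth (a point): Where the lips of the warmer's rail begin, on its floor, 30 mm before warmer_seat. Bring the pack in along +x from about 100 mm before the seat, flat on the floor and straight (play 3 mm to each side and upwards); the flared guide starts 20 mm before the lips. Its leading end rides over the tooth (ramp from 80 to 56 mm before the seat).
- warmer_seat (a point): Point on the warmer's rail floor where the seated pack's origin lies: 147 mm left (+y) and 70 mm in front (-x) of the warmer's origin, 22 mm up; axes as the warmer's. The ejector is met 12 mm before the seat (5 N, rising to 9 N): push on to the stop, about 4 mm past the seat; there the tooth springs up behind the pack, which, let go, rests against it at 0.
- warmer_catch (a joint): The warmer's catch: 0 m fully up (latched behind a seated pack), up to 0.0085 m down.
- dial_grip (a point): Point on the dial's axis at gripping height, 20 mm above the sloping panel. Its z axis is the dial's axis, out of the panel (up and towards the robot, 25 degrees from vertical); x and y turn with the dial. Round fluted knob 52 mm across, 4 to 31 mm above the panel; skirt 62 mm across below. The panel is 94 mm long down the slope, the dial in its middle.
- dial (a joint): Dial angle in rad: 0 at off (pointer at the longest mark, at the left), growing clockwise seen from outside. A detent holds it at nine seats 20 degrees apart, 0.349 x k for click k = 0 to 8, a white mark at each; about 0.1 N m turns it over; let go within 7 degrees of a seat it snaps in. It starts at click 1, 2 or 3; the fifth click is 1.745.
- cup_left: Cream coffee cup, 66 mm across, 58 mm high, standing on the warmer's heating surface; origin at its foot.
- cup_right: Second cup like it, on the heating surface; origin at its foot.
- pepper_mill: Dark wooden mill, 57 mm across, 174 mm high, standing to the right of the warmer; origin at its foot.
- salt_mill: Light wooden mill, 57 mm across, 162 mm high, standing to the right of the warmer; origin at its foot.
Mind the look-alikes: they are no part of the job. Leave any green or yellow look-alike of the pack alone.

How it is judged (in metres and radians):
On the way, in this order (a step that is already met when the one before it is completed fails the run):
1. the dock's catch pressed and the pack kicked out over it (x of pack in the frame of dock_seat below -0.008 m), for 0.1 s.
2. the pack slid off the dock (distance between pack and dock_seat above 0.11 m), for 0.1 s.
3. the pack home on the warmer's rail with the catch up behind it (x of pack in the frame of warmer_seat between -0.003 and 0.007 m and y of pack in the frame of warmer_seat between -0.004 and 0.004 m and z of pack in the frame of warmer_seat below 0.004 m and value of joint warmer_catch below 0.003 m), for 0.2 s.
4. the dial at its fifth click (value of joint dial between 1.645 and 1.845 rad), for 0.3 s.
At the end, for the whole second after the job is handed in: The pack sits on the warmer's rail within 3 mm before to 7 mm past its seat (4 mm sideways and up) with the catch up (less than 3 mm down) behind it, at rest, and the dial rests at its fifth click (within 0.1 rad of 1.745) (all of step 3 and all of step 4 and linear speed of pack below 0.02 m/s); the robot touches nothing.
It fails at once if a cup on the warmer pushed more than 40 mm or tipped (distance of any of cup_left, cup_right from where it was at the start of the episode above 0.04 m or angle between any of cup_left, cup_right's own z axis and vertical above 0.5 rad).
It fails at once if a mill knocked over (angle between any of pepper_mill, salt_mill's own z axis and vertical above 0.5 rad).
It also fails if it takes over 58 s, if anything falls off the work surface, if the arm or the gripper's body presses on something with over 40 N, if the wrist force passes 120 N, or if a joint passes its speed limit or range.

## Working session

There is one attempt and no reset: what is moved stays moved. The work goes in short steps, Python scripts to look and compute and a tool call to move; the robot and the scene stay as the last step left them, time stands still between calls to the robot, and variables do not carry over. Pictures are saved under pics/ and viewed, at most 10 in all, crops included, and the job is handed in when it is done.

Besides the shell and the picture viewer there is one more tool, called after "Emit:" as name(argument=value, ...) on one line, values as JSON. arm_command: Moves the arm, as the interface text tells. Its arguments: {"type":"object","properties":{"steps":{"type":"array"}},"required":["steps"]}

```bash
ls; mkdir -p pics
cat > h.py <<'E'
import numpy as np, cv2
from scipy.spatial.transform import Rotation as R
from plant import ctrl
def cam(n,o=None):
    c=ctrl.calibration(n); f=240/np.tan(np.radians(c["vertical_fov"])/2)
    if "rvec" in c:
        Rc=cv2.Rodrigues(np.array(c["rvec"],float))[0]; t=np.array(c["tvec"],float).ravel()
        A=Rc.T; p=-Rc.T@t
    else:
        H=np.array(c["hand_eye"]); Rt=R.from_euler('xyz',o["orientation"],degrees=True).as_matrix()
        A=Rt@H[:3,:3]; p=Rt@H[:3,3]+np.array(o["tool_pos"])
    return c,f,A,p
def ray(C,uv):
    c,f,A,p=C; uv=np.atleast_2d(np.array(uv,float))
    d=np.c_[(uv[:,0]-c["cx"])/f,(uv[:,1]-c["cy"])/f]; x=d.copy()
    for _ in range(20): x=d/(1+c["k1"]*(x**2).sum(1,keepdims=True))
    return np.c_[x,np.ones(len(x))]@A.T   # unit depth rays
def plane(C,uv,z):
    r=ray(C,uv); return C[3]+r*((z-C[3][2])/r[:,2])[:,None]
def dep(C,uv,D):
    r=ray(C,uv); uv=np.atleast_2d(uv).astype(int); return C[3]+r*D[uv[:,1],uv[:,0]][:,None]
def proj(C,P):
    c,f,A,p=C; q=(np.atleast_2d(P)-p)@A; s=q[:,:2]/q[:,2:]; s=s*(1+c["k1"]*(s**2).sum(1,keepdims=True))
    return s*f+[c["cx"],c["cy"]]
def tri(C1,u1,C2,u2):
    a=ray(C1,u1)[0];b=ray(C2,u2)[0]; M=np.c_[a,-b]; s=np.linalg.lstsq(M,C2[3]-C1[3],rcond=None)[0]
    P,Q=C1[3]+a*s[0],C2[3]+b*s[1]; return (P+Q)/2,np.linalg.norm(P-Q)
def snap(n,tag):
    o=ctrl.get_obs(); im,D=ctrl.snapshot(n); cv2.imwrite(f"pics/{tag}.png",im[:,:,::-1]); np.savez(f"pics/{tag}.npz",im=im,D=D,o=np.array(o,dtype=object))
    return im,D,o
def load(n,tag):
    z=np.load(f"pics/{tag}.npz",allow_pickle=True); return z["im"],z["D"],cam(n,z["o"].item())
E
python3 - <<'E'
from h import *
for n in("scene","top","wrist"):
    im,D,o=snap(n,n+"0"); C=cam(n,o); print(n,C[3].round(3),C[2][:,2].round(2),round(C[1]),(D>0).mean())
print(o)
a=cv2.imread("pics/scene0.png");b=cv2.imread("pics/top0.png")
E
```

```text
pics
scene [-0.167 -0.681  0.907] [ 0.55  0.54 -0.63] 579 0.9960709635416667
top [0.36  0.033 1.345] [ 0.15 -0.   -0.99] 483 0.9958756510416666
wrist [0.343 0.586 0.385] [-0.25  0.11 -0.96] 339 0.994501953125
{'clock': 0.1, 'joint_pos': array([ 8.24534640e+01,  2.05872111e+01,  6.37910336e-01, -1.77421414e-02,
       -7.01361044e+01, -1.65042067e+01]), 'qvel': array([-0.0273214 ,  0.00567286,  0.11313427,  0.04365672, -0.09471924,
       -0.08881244]), 'tau': array([-3.21370593e-03, -5.84165490e+01,  2.93751132e+01,  7.01560736e+00,
        1.01859873e-02, -5.71450028e-05]), 'tool_pos': array([0.27496686, 0.61596347, 0.22570927]), 'orientation': array([ 1.79913375e+02, -8.27222856e-03, -2.40567774e+01]), 'force': array([-0.64736295,  0.32081746,  0.20990902]), 'moment': array([0.01156842, 0.01973256, 0.00882375]), 'gripper_force': 0.0, 'opening': 0.0874914191703785}
```

View pics/top0.png

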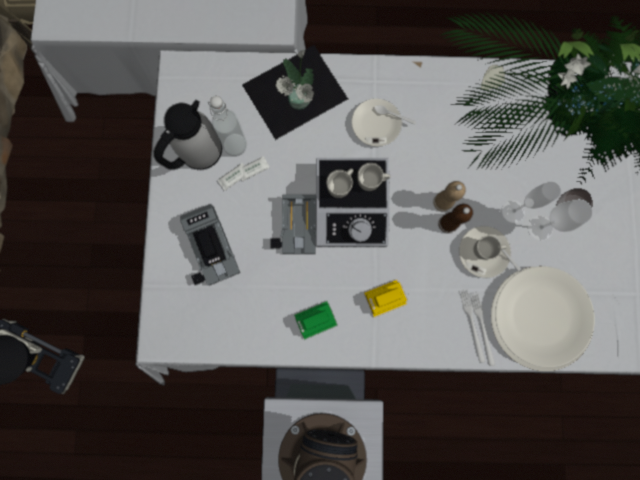

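View pics/scene0.png

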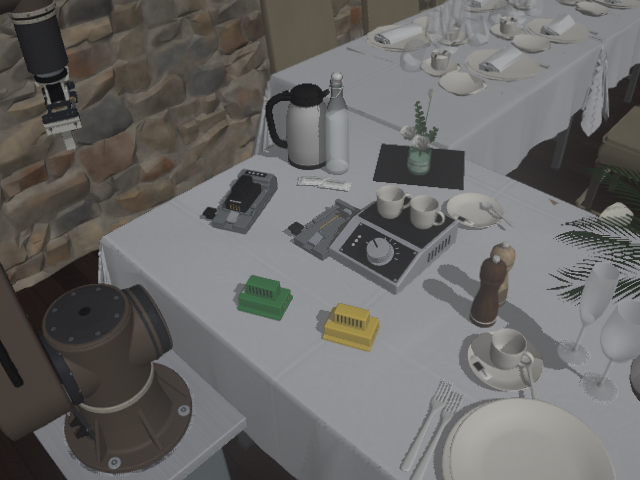

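Top view: the dock with the black pack is at about (210,245), the warmer at (352,203) with its empty rail at (298,225), the dial at (360,230), and the paddles at (197,278) and (277,243). Pack candidates are black on the dock (210,245), green (316,319) and yellow (386,297); I choose the black one. Next I'll measure roughly from top depth and crop in on the choice.

Run:
```python
from h import *
im,D,C=load("top","top0")
uv=[(197,278),(277,243),(210,245),(200,215),(360,230),(320,162),(386,160),(320,246),(387,242),(288,253),(315,253),(458,188),(463,211),(340,178),(371,173),(232,100),(330,380)]
for u,p in zip(uv,dep(C,uv,D)): print(u,p.round(3))
i2,_,_=load("scene","scene0")
a=cv2.resize(im[190:300,160:400],None,fx=3.3,fy=3.3,interpolation=cv2.INTER_CUBIC)
b=cv2.resize(i2[150:290,190:470],None,fx=2.8,fy=2.8*0.7,interpolation=cv2.INTER_CUBIC)
b=cv2.resize(b,(a.shape[1],230));cv2.imwrite("pics/crop1.png",np.vstack([a,b])[:,:,::-1]); print(a.shape)
```

```text
(197, 278) [0.469 0.354 0.027]
(277, 243) [0.569 0.138 0.038]
(210, 245) [0.552 0.31  0.086]
(200, 215) [0.637 0.346 0.066]
(360, 230) [ 0.604 -0.086  0.075]
(320, 162) [0.79  0.025 0.076]
(386, 160) [ 0.802 -0.156  0.071]
(320, 246) [0.566 0.019 0.023]
(387, 242) [ 0.58  -0.165  0.033]
(288, 253) [0.545 0.108 0.02 ]
(315, 253) [0.547 0.033 0.019]
(458, 188) [ 0.703 -0.327  0.158]
(463, 211) [ 0.64  -0.335  0.169]
(340, 178) [ 0.745 -0.03   0.081]
(371, 173) [ 0.76  -0.114  0.083]
(232, 100) [0.999 0.288 0.003]
(330, 380) [ 0.126 -0.04  -0.649]
(363, 792, 3)
```

View pics/crop1.png

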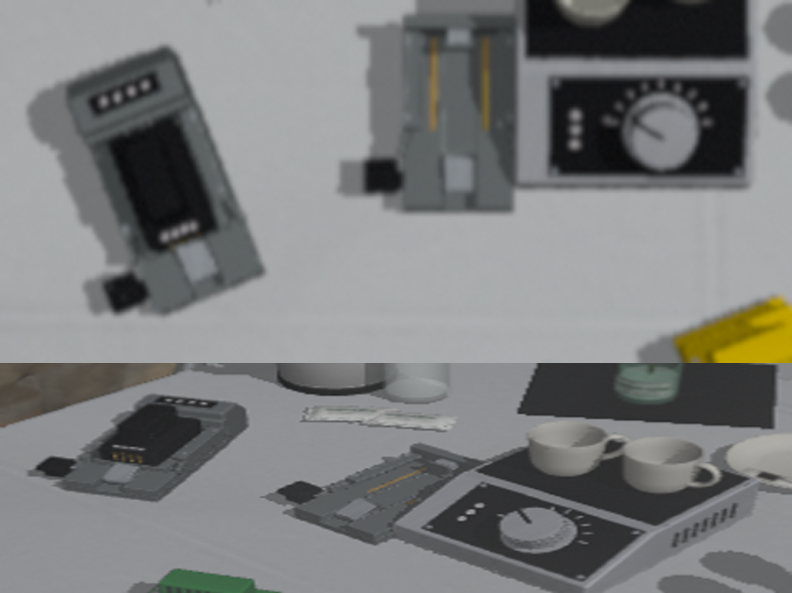

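Emit:
arm_command(steps=[{"translation":[40,27,-5],"rotation":[0,0,-1.5],"claw":87},{"translation":[80,54,-10],"rotation":[0,0,-3],"claw":87},{"translation":[120,81,-15],"rotation":[0,0,-4.5],"claw":87},{"translation":[160,108,-20],"rotation":[0,0,-6],"claw":87},{"translation":[200,135,-25],"rotation":[0,0,-7.5],"claw":87}])

```text
clock: 0.65
tool_pos: [0.4033, 0.4097, 0.2516]
orientation: [180.0, 0.0, 13.8]
force: [1.8, 0.0, 0.1]
opening: 0.087
gripper_force: 0.0
```

```bash
cat >> h.py <<'E'
def go(pos,rpy):
    o=ctrl.get_obs(); A=R.from_euler('xyz',o["orientation"],degrees=True); B=R.from_euler('xyz',rpy,degrees=True)
    t=A.inv().apply(np.array(pos)-o["tool_pos"])*1000; r=(A.inv()*B).as_rotvec(degrees=True)/5
    print("tool mm",t.round(1),"rot",r.round(2),"rows",max(np.linalg.norm(t)/50,np.linalg.norm(r)*5/8.59).round(1),"from",o["tool_pos"].round(4),o["orientation"].round(2),"t",round(o["clock"],2),"F",o["force"].round(1),"open",round(o["opening"],4))
E
python3 -c "
from h import *
go([0.50,0.25,0.26],[180,0,20])"
```

```text
tool mm [ 55.9 178.2  -8.3] rot [ 0.    0.   -1.24] rows 3.7 from [0.4033 0.4097 0.2516] [1.7999e+02 1.0000e-02 1.3780e+01] t 0.65 F [1.8 0.  0.1] open 0.087
```

Emit:
arm_command(steps=[{"translation":[14,45,-2],"rotation":[0,0,-0.3],"claw":87},{"translation":[28,90,-4],"rotation":[0,0,-0.6],"claw":87},{"translation":[42,134,-6],"rotation":[0,0,-0.9],"claw":87},{"translation":[56,178,-8],"rotation":[0,0,-1.2],"claw":87},{"translation":[56,178,-8],"rotation":[0,0,-1.2],"claw":87}])

```text
clock: 1.15
tool_pos: [0.5003, 0.2474, 0.2598]
orientation: [180.0, 0.0, 19.2]
force: [-0.1, -0.5, 0.3]
opening: 0.0869
gripper_force: 0.0
```

Run:
```python
from h import *
im,D,o=snap("wrist","w1"); print(o["tool_pos"],o["orientation"]); C=cam("wrist",o); print(C[3])
```

```text
[0.50031913 0.24736201 0.25975481] [1.79963961e+02 6.78664357e-03 1.92396191e+01]
[0.57055965 0.27163919 0.41852687]
```

View pics/w1.png

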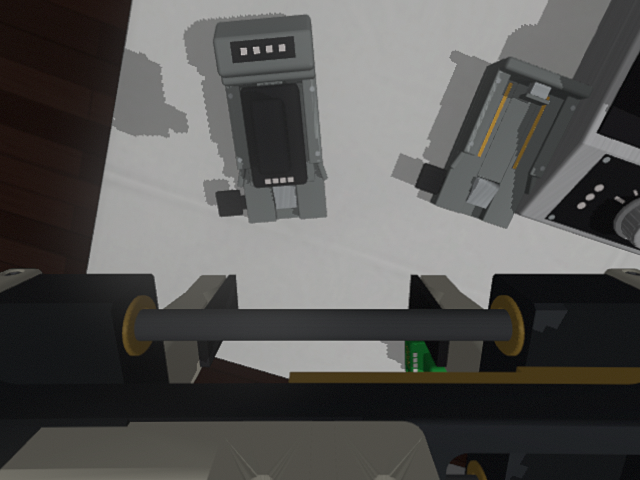

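The close view confirms the black pack on the dock: ridge at about (275,135), dock paddle (230,203), warmer rail tooth (485,190), warmer paddle (430,178).

```bash
cat >> h.py <<'E'
def cloud(n,tag):
    im,D,C=load(n,tag); v,u=np.mgrid[0:480,0:640]; P=dep(C,np.c_[u.ravel(),v.ravel()],D).reshape(480,640,3); P[D==0]=9; return im,P,C
def rect(m,P):
    n,l,s,c=cv2.connectedComponentsWithStats(m.astype(np.uint8)); k=1+s[1:,4].argmax(); q=P[l==k]
    r=cv2.minAreaRect((q[:,:2]*1000).astype(np.float32)); return np.round(r[0],1),np.round(r[1],1),round(r[2],1),(q[:,2].mean()*1000).round(1),len(q),c[k].round(0)
E
python3 - <<'E'
from h import *
im,P,C=cloud("wrist","w1")
v,u=np.mgrid[0:480,0:640]; Z=P[...,2]; hsv=cv2.cvtColor(im,cv2.COLOR_RGB2HSV); dark=hsv[...,2]<70
print("table",np.median(Z[230:260,230:400]))
L=(u<345)&(v<240)&(u>180); W=(u>395)&(v<240)
print("ridge",rect(L&(Z>.078)&(v>80),P))
print("packtop",rect(L&(Z>.05)&dark&(v>80),P))
print("housing",rect(L&(Z>.05)&(v<80),P))
print("dock all",rect(L&(Z>.015)&~(dark&(v>180)),P))
print("dpad",rect(L&(Z>.015)&dark&(v>185)&(u<250),P))
print("wpad",rect(W&(Z>.015)&dark&(u<450)&(v>150),P))
for lo,hi in((.018,.026),(.026,.034),(.034,.042)): print(lo,"W",rect(W&(Z>lo)&(Z<hi)&(u<590),P),"L",rect(L&(Z>lo)&(Z<hi)&~dark,P))
E
```

```text
table 0.0013794507192138594
ridge (array([4775.1, 4638.6]), array([12144.3,    49.6]), 45.7, np.float64(131.4), 2472, array([270., 135.]))
packtop (array([4775., 4625.]), array([12163.9,    86.7]), 45.6, np.float64(110.9), 5553, array([274., 133.]))
housing (array([4819.6, 4644.7]), array([12073.6,    99.8]), 45.7, np.float64(85.1), 5091, array([264.,  51.]))
dock all (array([4771.5, 4593.7]), array([12213. ,   160.3]), 45.4, np.float64(89.7), 17557, array([273., 113.]))
dpad (array([4734.8, 4663.4]), array([12165.2,    33.4]), 45.3, np.float64(84.3), 655, array([230., 202.]))
wpad (array([4768.4, 4566.5]), array([12257.6,    45.1]), 46.5, np.float64(53.6), 744, array([432., 179.]))
0.018 W (array([625.9,  78.5]), array([160.1, 100.1]), 1.2, np.float64(22.6), 8577, array([501., 155.])) L (array([512. , 266.8]), array([64.1, 32.8]), 24.0, np.float64(22.7), 1095, array([312., 198.]))
0.026 W (array([571.4, 142.2]), array([30.2, 29. ]), 0.5, np.float64(30.5), 695, array([430., 179.])) L (array([570.4, 290.2]), array([99.8,  8.6]), 23.8, np.float64(30.6), 297, array([306., 144.]))
0.034 W (array([623.4,  21.3]), array([169.6,  68.9]), 35.4, np.float64(38.3), 2670, array([555., 168.])) L (array([584.9, 288.9]), array([85.3, 14.4]), 23.8, np.float64(38.6), 1143, array([312., 120.]))
```

Run:
```python
from h import *
im,P,C=cloud("wrist","w1")
v,u=np.mgrid[0:480,0:640]; Z=P[...,2].copy(); Z[Z>1]=-1; hsv=cv2.cvtColor(im,cv2.COLOR_RGB2HSV); dark=hsv[...,2]<70
L=(u<345)&(v<240)&(u>180); W=(u>395)&(v<240)
print("ridge",rect(L&(Z>.078)&(v>80),P)); print("bodytop",rect(L&(Z>.05)&(v>85)&dark,P))
print("housing",rect(L&(Z>.057)&(v<80),P)); print("dock",rect(L&(Z>.012)&~(dark&(v>180)),P))
dp=rect(L&(Z>.026)&(Z<.034)&dark&(v>185),P); print("dpad",dp)
wp=rect(W&(Z>.026)&(Z<.034)&dark&(v>150)&(u<460),P); print("wpad",wp)
# lips of the rails (z~38)
for n,M in(("Llip",L&(u>295)),("Llip2",L&(u<260)),("Wlip",W&(u<530)),("Wlip2",W&(u>530)&(u<585))): print(n,rect(M&(Z>.034)&(Z<.042)&~dark,P))
def seat(p,yaw): return np.array(p)+R.from_euler('z',yaw,degrees=True).apply([68,-65,0])[:2]
for y in(23,23.8,24.5):print("dock seat",y,seat(dp[0],y))
for y in(0,.5,1.2): s=seat(wp[0],y); print("w seat",y,s,"warmer",s-R.from_euler('z',y,degrees=True).apply([-70,147,0])[:2])
# cross-check with second view: pads in top/scene by projection->blob centroid
for t in("top","scene"):
    i2,P2,C2=cloud(t,t+"0"); h2=cv2.cvtColor(i2,cv2.COLOR_RGB2HSV)[...,2]<70
    for nm,p,cam1 in(("d",dp,0),("w",wp,0)):
        x=proj(C2,[*(p[0]/1000),.0305])[0]; vv,uu=np.mgrid[0:480,0:640]; m=h2&(abs(uu-x[0])<11)&(abs(vv-x[1])<11)
        print(t,nm,x.round(1),[uu[m].mean().round(1),vv[m].mean().round(1)],m.sum(),[a.round(4) for a in tri(C,proj(C,[*(p[0]/1000),.0305])[0],C2,[uu[m].mean(),vv[m].mean()])])
```

```text
ridge (array([557.5, 320. ]), array([68.7, 30.9]), 24.0, np.float64(88.1), 2460, array([270., 135.]))
bodytop (array([557.4, 320.2]), array([100.3,  58.1]), 23.8, np.float64(70.9), 5457, array([274., 134.]))
housing (array([629.6, 351.7]), array([37.5, 93.1]), 24.0, np.float64(62.2), 4169, array([263.,  51.]))
dock (array([564.6, 324. ]), array([206.8, 101.6]), 24.1, np.float64(53.0), 17497, array([273., 113.]))
dpad (array([469.8, 351.5]), array([28.6, 26.7]), 24.0, np.float64(30.6), 588, array([229., 203.]))
wpad (array([571.5, 142.2]), array([29., 30.]), 89.8, np.float64(30.6), 668, array([431., 178.]))
Llip (array([584.9, 288.9]), array([85.3, 14.4]), 23.8, np.float64(38.6), 1143, array([312., 120.]))
Llip2 (array([552.4, 361.7]), array([84.9, 14.3]), 24.0, np.float64(38.6), 1061, array([237., 127.]))
Wlip (array([652.1, 118.1]), array([84.5, 14.6]), 1.2, np.float64(38.6), 1116, array([486., 113.]))
Wlip2 (array([582.6,  16.2]), array([31.6, 20.1]), 80.3, np.float64(38.6), 336, array([541., 207.]))
dock seat 23 [557.79185339 318.23690126]
dock seat 23.8 [558.24770168 319.46870174]
dock seat 24.5 [558.63242719 320.55165789]
w seat 0 [639.5  77.2] warmer [709.5 -69.8]
w seat 0.5 [640.06463558  77.79587941] warmer [711.34477091 -68.58766579]
w seat 1.2 [640.84634377  78.63834013] warmer [713.90952733 -66.86345095]
top d [197.6 277.6] [np.float64(197.8), np.float64(278.0)] 109 [array([0.4688, 0.3521, 0.0267]), np.float64(0.0003)]
top w [275.5 242.6] [np.float64(275.7), np.float64(242.8)] 103 [array([0.5713, 0.1417, 0.0289]), np.float64(0.0004)]
scene d [209.2 210.4] [np.float64(209.6), np.float64(212.8)] 119 [array([0.4688, 0.3521, 0.0235]), np.float64(0.0023)]
scene w [295.1 226.2] [np.float64(295.7), np.float64(228.2)] 131 [array([0.5715, 0.1405, 0.0253]), np.float64(0.0)]
```

```bash
python3 -c "
from h import *
go([0.467,0.356,0.06],[180,0,24])"
```

```text
tool mm [   4.5 -111.7  199.5] rot [ 0.    0.   -0.96] rows 4.6 from [0.4996 0.2491 0.2595] [1.800e+02 1.000e-02 1.922e+01] t 1.2 F [-0.6 -0.1 -0.8] open 0.0872
```

Emit:
arm_command(steps=[{"translation":[2,-40,20],"rotation":[0,0,-0.3],"claw":0},{"translation":[3,-80,45],"rotation":[0,0,-0.6],"claw":0},{"translation":[4,-105,85],"rotation":[0,0,-0.96],"claw":0},{"translation":[4.5,-112,130],"rotation":[0,0,-0.96],"claw":0},{"translation":[4.5,-112,170],"rotation":[0,0,-0.96],"claw":0}])

```text
clock: 1.7
tool_pos: [0.464, 0.3605, 0.0875]
orientation: [-180.0, 0.0, 24.4]
force: [0.4, 0.6, -0.1]
opening: 0.0523
gripper_force: 0.0
```

```bash
python3 -c "
from h import *
go([0.467,0.356,0.032],[180,0,24])"
```

```text
tool mm [ 0.9  5.3 55.5] rot [-0.    0.    0.08] rows 1.1 from [0.464  0.3605 0.0875] [-1.7999e+02  2.0000e-02  2.4390e+01] t 1.7 F [ 0.4  0.6 -0.1] open 0.0523
```

Emit:
arm_command(steps=[{"translation":[0,0,20],"rotation":[0,0,0],"claw":0},{"translation":[0,0,40],"rotation":[0,0,0],"claw":0},{"translation":[0,0,40],"rotation":[0,0,0],"claw":0},{"translation":[0,0,40],"rotation":[0,0,0],"claw":0},{"translation":[0,0,40],"rotation":[0,0,0],"claw":0}])

```text
clock: 2.2
tool_pos: [0.4659, 0.3596, 0.0508]
orientation: [-180.0, -0.1, 24.3]
force: [-0.0, 0.3, 0.0]
opening: 0.0128
gripper_force: 0.0
```

```bash
python3 -c "
from h import *
go([0.467,0.356,0.032],[180,0,24])"
```

```text
tool mm [-0.5  3.8 18.8] rot [-0.01 -0.02  0.06] rows 0.4 from [0.4659 0.3596 0.0508] [-1.7995e+02 -1.0000e-01  2.4280e+01] t 2.2 F [-0.   0.3  0. ] open 0.0128
```

Correct the 3.8 mm sideways offset and press gently to about z = 0.0205.

Emit:
arm_command(steps=[{"translation":[-0.5,4,5],"rotation":[0,0,0],"claw":0},{"translation":[-0.5,4,14],"rotation":[0,0,0],"claw":0},{"translation":[-0.5,4,20],"rotation":[0,0,0],"claw":0},{"translation":[-0.5,4,25],"rotation":[0,0,0],"claw":0},{"translation":[-0.5,4,28],"rotation":[0,0,0],"claw":0}])

```text
clock: 2.7
tool_pos: [0.4669, 0.3546, 0.0216]
orientation: [180.0, 0.0, 24.3]
force: [-8.0, -2.5, 26.9]
opening: 0.0004
gripper_force: 3.9
```

Emit:
arm_command(steps=[{"translation":[0,0,2],"rotation":[0,0,0],"claw":0},{"translation":[0,0,3],"rotation":[0,0,0],"claw":0},{"translation":[0,0,3],"rotation":[0,0,0],"claw":0},{"translation":[0,0,3],"rotation":[0,0,0],"claw":0},{"translation":[0,0,3],"rotation":[0,0,0],"claw":0}])

```text
clock: 3.2
tool_pos: [0.4671, 0.3547, 0.0214]
orientation: [180.0, -0.1, 24.3]
force: [-10.5, -4.7, 29.6]
opening: 0.0003
gripper_force: 5.2
```

Run:
```python
from h import *
im,D,o=snap("top","top1"); print(o["tool_pos"],o["force"])
im,P,C=cloud("top","top1"); im0,P0,_=cloud("top","top0")
for Q in(P0,P):
    Z=Q[...,2]; print(rect((Z>.078)&(Z<.1)&(Q[...,0]>.45)&(Q[...,0]<.65)&(Q[...,1]>.26)&(Q[...,1]<.37),Q))
```

```text
[0.46706549 0.35470695 0.02143723] [-10.47058589  -4.74282461  29.61166983]
(array([555.1, 321.1]), array([68.2, 30.7]), 23.5, np.float64(88.4), 305, array([206., 244.]))
(array([553.6, 320.4]), array([59.1, 30.8]), 24.4, np.float64(88.2), 216, array([206., 243.]))
```

The gripper body (66 mm above the tip, 39 mm each way) blocked the ridge after about 6 mm. I'll lift, tilt 15° so the body leans away, and press again.

Emit:
arm_command(steps=[{"translation":[0,0,-10],"rotation":[0,0,0],"claw":0},{"translation":[0,0,-25],"rotation":[0,1.5,0],"claw":0},{"translation":[0,0,-25],"rotation":[0,3,0],"claw":0},{"translation":[2,0,-25],"rotation":[0,3.4,0],"claw":0},{"translation":[2,0,-25],"rotation":[0,3.4,0],"claw":0}])

```text
clock: 3.75
tool_pos: [0.4769, 0.3536, 0.0468]
orientation: [179.5, -17.0, 24.2]
force: [3.4, -0.5, 2.0]
opening: 0.0006
gripper_force: 0.0
```

Run:
```python
from h import *
im,D,o=snap("top","top2"); print(o["tool_pos"],o["orientation"],o["force"])
im,P,C=cloud("top","top2")
Z=P[...,2]; print(rect((Z>.078)&(Z<.1)&(P[...,0]>.45)&(P[...,0]<.65)&(P[...,1]>.26)&(P[...,1]<.37),P))
im,D,o=snap("scene","sc2")
A=R.from_euler('xyz',o["orientation"],degrees=True)
for dz in(-.028,-.026): print(A.inv().apply([0,0,dz])*1000)
```

```text
[0.47687552 0.35361633 0.04684464] [179.4629926  -17.0222194   24.15060795] [ 3.42546213 -0.51250399  2.00125196]
(array([545.5, 316.8]), array([66.1, 31.4]), 23.0, np.float64(90.7), 266, array([207., 247.]))
[-8.15792263 -0.29524059 26.78359818]
[-7.57521387 -0.27415198 24.87048402]
```

The pack has already been kicked out by about 10.5 mm. I'll level and lift, then take a wrist measurement.

Emit:
arm_command(steps=[{"translation":[-8,0,-45],"rotation":[0,0,0],"claw":60},{"translation":[-35,0,-80],"rotation":[0,-1.7,0],"claw":60},{"translation":[-55,0,-115],"rotation":[0,-3.4,0],"claw":60},{"translation":[-60,5,-145],"rotation":[0,-3.4,0],"claw":60},{"translation":[-60,5,-145],"rotation":[0,-3.4,0],"claw":60}])

```text
clock: 4.35
tool_pos: [0.3875, 0.3124, 0.1713]
orientation: [179.8, 0.2, 24.0]
force: [0.6, 1.5, -0.7]
opening: 0.0345
gripper_force: 0.0
```

Run:
```python
from h import *
im,D,o=snap("wrist","w2"); print(o["tool_pos"],o["orientation"])
im,P,C=cloud("wrist","w2"); v,u=np.mgrid[0:480,0:640]; Z=P[...,2].copy(); Z[Z>1]=-1; dark=cv2.cvtColor(im,cv2.COLOR_RGB2HSV)[...,2]<70
L=(P[...,0]>.45)&(P[...,0]<.63)&(P[...,1]>.26)&(P[...,1]<.39)
print("ridge",rect(L&(Z>.078)&(Z<.1)&dark,P)); print("body",rect(L&(Z>.05)&(Z<.1)&dark,P))
print("tooth/pad",rect(L&(Z<.034)&(Z>.012)&dark,P))
go([.5479,.3157,.12],[180,0,24])
```

```text
[0.38750878 0.31235507 0.17132014] [179.76269347   0.19623648  24.03543883]
ridge (array([536.8, 310.6]), array([47.6, 31. ]), 24.2, np.float64(90.3), 4084, array([419.,  40.]))
body (array([533.2, 309.2]), array([75.4, 58.7]), 24.2, np.float64(74.3), 8817, array([407.,  54.]))
tooth/pad (array([466.1, 347.9]), array([37.4, 31.1]), 24.5, np.float64(27.0), 1279, array([320., 120.]))
tool mm [148.3  61.4  52.5] rot [ 0.04 -0.   -0.01] rows 3.4 from [0.3874 0.3117 0.1722] [ 1.7978e+02 -2.0000e-02  2.3970e+01] t 4.4 F [-1.8  0.   1.3] open 0.039
```

Emit:
arm_command(steps=[{"translation":[42,18,10],"rotation":[0,0,0],"claw":60},{"translation":[84,36,20],"rotation":[0,0,0],"claw":60},{"translation":[122,52,30],"rotation":[0,0,0],"claw":60},{"translation":[147,61.5,45],"rotation":[0,0,0],"claw":60},{"translation":[147,61.5,52],"rotation":[0,0,0],"claw":60}])

```text
clock: 4.9
tool_pos: [0.5496, 0.3116, 0.1132]
orientation: [179.4, 0.2, 23.8]
force: [-0.4, -0.2, -1.2]
opening: 0.0599
gripper_force: 0.0
```

```bash
python3 -c "
from h import *
go([.547,.3152,.0605],[180,0,24])"
```

```text
tool mm [-0.7 -4.9 52.7] rot [ 0.11  0.04 -0.04] rows 1.1 from [0.5496 0.3116 0.1132] [179.42   0.22  23.8 ] t 4.9 F [-0.4 -0.2 -1.2] open 0.0599
```

Emit:
arm_command(steps=[{"translation":[-0.5,-2,15],"rotation":[0,0,0],"claw":60},{"translation":[-0.5,-2,30],"rotation":[0,0,0],"claw":60},{"translation":[-0.5,-2,40],"rotation":[0,0,0],"claw":60},{"translation":[-0.5,-2,45],"rotation":[0,0,0],"claw":60},{"translation":[-0.5,-2,45],"rotation":[0,0,0],"claw":60}])

```text
clock: 5.4
tool_pos: [0.5463, 0.3129, 0.0709]
orientation: [179.4, 0.1, 23.9]
force: [1.1, 0.3, -0.7]
opening: 0.0601
gripper_force: 0.0
```

```bash
python3 -c "
from h import *
go([.547,.3152,.0605],[180,0,24])"
```

```text
tool mm [ 1.6 -1.9 10.4] rot [ 0.12  0.02 -0.01] rows 0.2 from [0.5463 0.3129 0.0709] [1.7938e+02 1.0000e-01 2.3930e+01] t 5.4 F [ 1.1  0.3 -0.7] open 0.0601
```

Emit:
arm_command(steps=[{"translation":[1.5,-2,8],"rotation":[0.12,0,0],"claw":60},{"translation":[1.5,-2,10.5],"rotation":[0.12,0,0],"claw":60},{"translation":[1.5,-2,10.5],"rotation":[0.12,0,0],"claw":28},{"translation":[1.5,-2,10.5],"rotation":[0.12,0,0],"claw":20},{"translation":[1.5,-2,10.5],"rotation":[0.12,0,0],"claw":20}])

```text
clock: 5.9
tool_pos: [0.5476, 0.3153, 0.0613]
orientation: [180.0, 0.0, 23.9]
force: [-0.3, 0.7, 0.3]
opening: 0.0416
gripper_force: 0.0
```

Emit:
arm_command(steps=[{"translation":[0,0,0],"rotation":[0,0,0],"claw":20},{"translation":[0,0,0],"rotation":[0,0,0],"claw":20}])

```text
clock: 6.1
tool_pos: [0.5475, 0.3153, 0.0613]
orientation: [180.0, 0.0, 23.9]
force: [-0.1, 0.2, 1.0]
opening: 0.0293
gripper_force: 30.0
```

```bash
python3 -c "
from h import *
go([.547,.3152,.0605],[180,0,24])
print(ctrl.get_obs()['gripper_force'])"
```

```text
tool mm [-0.5 -0.2  0.8] rot [ 0.    0.   -0.02] rows 0.0 from [0.5475 0.3153 0.0613] [1.7999e+02 1.0000e-02 2.3910e+01] t 6.1 F [-0.1  0.2  1. ] open 0.0293
29.999898970127106
```

Emit:
arm_command(steps=[{"translation":[-12,0,0],"rotation":[0,0,0],"claw":20},{"translation":[-30,0,0],"rotation":[0,0,0],"claw":20},{"translation":[-50,0,0],"rotation":[0,0,0],"claw":20},{"translation":[-72,0,0],"rotation":[0,0,0],"claw":20},{"translation":[-92,0,0],"rotation":[0,0,0],"claw":20}])

```text
clock: 6.6
tool_pos: [0.4623, 0.2774, 0.0614]
orientation: [-180.0, -0.0, 23.9]
force: [-0.4, -0.3, 1.7]
opening: 0.0298
gripper_force: 30.0
```

```bash
python3 -c "
from h import *
go([.5409,.0764,.12],[180,0,1.2])
print(ctrl.get_obs()['gripper_force'])"
```

```text
tool mm [ -9.6 215.6 -58.6] rot [-0.   -0.    4.54] rows 4.5 from [0.4623 0.2774 0.0614] [-1.800e+02 -1.000e-02  2.391e+01] t 6.6 F [-0.4 -0.3  1.7] open 0.0298
29.99607414007187
```

Emit:
arm_command(steps=[{"translation":[-4,0,-25],"rotation":[0,0,0],"claw":20},{"translation":[-8,15,-60],"rotation":[0,0,0.5],"claw":20},{"translation":[-10,55,-75],"rotation":[0,0,1.5],"claw":20},{"translation":[-10,95,-80],"rotation":[0,0,3],"claw":20},{"translation":[-10,135,-80],"rotation":[0,0,4.5],"claw":20}])

```text
clock: 7.1
tool_pos: [0.5086, 0.1494, 0.1421]
orientation: [-180.0, -0.0, 1.2]
force: [1.1, 0.4, -3.3]
opening: 0.0295
gripper_force: 30.0
```

```bash
python3 -c "
from h import *
go([.49,.0764,.14],[180,0,1.2])
print(ctrl.get_obs()['gripper_force'])"
```

```text
tool mm [-20.1  72.6   2.1] rot [-0.01 -0.01 -0.01] rows 1.5 from [0.5086 0.1494 0.1421] [-1.7996e+02 -5.0000e-02  1.1600e+00] t 7.1 F [ 1.1  0.4 -3.3] open 0.0295
29.99416172504425
```

Emit:
arm_command(steps=[{"translation":[-8,25,0],"rotation":[0,0,0],"claw":20},{"translation":[-16,50,0],"rotation":[0,0,0],"claw":20},{"translation":[-20,70,0],"rotation":[0,0,0],"claw":20},{"translation":[-20,70,0],"rotation":[0,0,0],"claw":20},{"translation":[-20,70,0],"rotation":[0,0,0],"claw":20}])

```text
clock: 7.6
tool_pos: [0.4899, 0.0795, 0.141]
orientation: [180.0, 0.0, 1.3]
force: [-0.1, 0.5, -3.5]
opening: 0.03
gripper_force: 30.0
```

Run:
```python
from h import *
im,D,o=snap("wrist","w3"); snap("top","top3"); print(o["tool_pos"],o["orientation"])
im,P,C=cloud("wrist","w3"); v,u=np.mgrid[0:480,0:640]; Z=P[...,2].copy(); Z[Z>1]=-1; dark=cv2.cvtColor(im,cv2.COLOR_RGB2HSV)[...,2]<70
X,Y=P[...,0],P[...,1]
print("lipL",rect((Z>.034)&(Z<.042)&~dark&(Y>.095)&(Y<.14)&(X>.58),P))
print("lipR",rect((Z>.034)&(Z<.042)&~dark&(Y>.02)&(Y<.06)&(X>.6)&(X<.75),P))
print("wpad",rect((Z>.026)&(Z<.034)&dark&(Y>.11)&(Y<.17),P))
print("surface",rect((Z>.069)&(Z<.078)&dark&(Y<.06)&(X>.6),P))
```

```text
[0.48989867 0.07950146 0.1409943 ] [1.79975494e+02 4.65420597e-02 1.34494885e+00]
lipL (array([631.9, 117.8]), array([43.1, 14.7]), 1.3, np.float64(38.5), 1530, array([272.,  35.]))
lipR (array([628. ,  37.8]), array([55.4, 15. ]), 1.1, np.float64(38.6), 1683, array([389.,  36.]))
wpad (array([572.3, 141.2]), array([28.2, 26.9]), 1.3, np.float64(30.6), 1087, array([247., 129.]))
surface (array([615.9, -65.2]), array([2.8, 6.5]), 74.7, np.float64(73.6), 81, array([570.,  55.]))
```

View pics/w3.png

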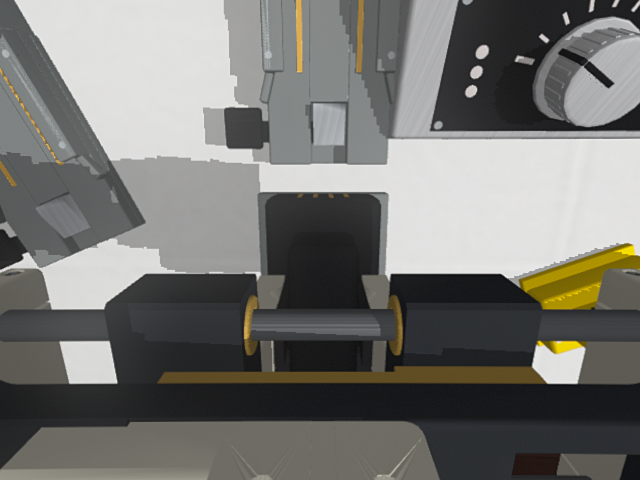

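Wrist view: pack held straight between the fingers, front edge at row 193, warmer rail tooth at (328,125), rail centred on the pack within a few mm; dial at (600,80). Measure the pack's pose in the hand.

Run:
```python
from h import *
im,P,C=cloud("wrist","w3"); v,u=np.mgrid[0:480,0:640]; Z=P[...,2].copy(); Z[Z>1]=-1
B=(u>255)&(u<395)&(v>180)&(v<272)
for lo,hi in((.1,.115),(.13,.142),(.1,.142)): print(lo,hi,rect(B&(Z>lo)&(Z<hi),P))
go([.5406,.0760,.0625],[180,0,1.2])
```

```text
0.1 0.115 (array([513.2,  80.2]), array([46.1, 74.1]), 1.2, np.float64(110.6), 1407, array([322., 222.]))
0.13 0.142 (array([518.3,  80.3]), array([38.4, 58.2]), 1.4, np.float64(136.6), 5845, array([322., 225.]))
0.1 0.142 (array([513.8,  80.2]), array([47.3, 74.1]), 1.2, np.float64(131.1), 7551, array([322., 224.]))
tool mm [50.1  5.6 78.5] rot [0.   0.01 0.04] rows 1.9 from [0.4904 0.0804 0.1411] [1.7998e+02 3.0000e-02 1.4200e+00] t 7.7 F [-0.1 -0.4 -2.8] open 0.0298
```

```bash
python3 -c "
from h import *
go([.5136,.0756,.0725],[180,0,1.2])"
```

```text
tool mm [23.1  5.3 68.6] rot [0.   0.01 0.04] rows 1.5 from [0.4904 0.0804 0.1411] [1.7998e+02 3.0000e-02 1.4200e+00] t 7.7 F [-0.1 -0.4 -2.8] open 0.0298
```

Emit:
arm_command(steps=[{"translation":[10,3,25],"rotation":[0,0,0.02],"claw":20},{"translation":[18,4,45],"rotation":[0,0,0.04],"claw":20},{"translation":[23,5,60],"rotation":[0,0,0.04],"claw":20},{"translation":[23,5,68],"rotation":[0,0,0.04],"claw":20},{"translation":[23,5,68],"rotation":[0,0,0.04],"claw":20}])

```text
clock: 8.2
tool_pos: [0.5129, 0.0757, 0.0719]
orientation: [179.9, 0.2, 1.2]
force: [-0.3, -0.2, -2.8]
opening: 0.0302
gripper_force: 30.0
```

Emit:
arm_command(steps=[{"translation":[0,0,0],"rotation":[0,0,0],"claw":20},{"translation":[0,0,0],"rotation":[0,0,0],"claw":20}])

```text
clock: 8.4
tool_pos: [0.5142, 0.076, 0.0741]
orientation: [-180.0, -0.1, 1.2]
force: [-0.0, 0.1, -3.2]
opening: 0.0298
gripper_force: 30.0
```

Run:
```python
from h import *
im,D,o=snap("wrist","w4")
im,P,C=cloud("wrist","w4"); v,u=np.mgrid[0:480,0:640]; Z=P[...,2].copy(); Z[Z>1]=-1
B=(u>255)&(u<395)&(v>180)&(v<272); dark=cv2.cvtColor(im,cv2.COLOR_RGB2HSV)[...,2]<70
for lo,hi in((.036,.05),(.036,.08)): print(lo,hi,rect(B&(Z>lo)&(Z<hi),P))
X,Y=P[...,0],P[...,1]; M=(v<175)
print("lipL",rect(M&(Z>.034)&(Z<.042)&~dark&(Y>.095)&(Y<.14)&(X>.58),P))
print("lipR",rect(M&(Z>.034)&(Z<.042)&~dark&(Y>.02)&(Y<.06)&(X>.6)&(X<.75),P))
go([.5136,.0756,.0625],[180,0,1.2])
```

```text
0.036 0.05 (array([537.6,  76.7]), array([46.6, 74.3]), 1.3, np.float64(43.9), 1478, array([322., 221.]))
0.036 0.08 (array([538. ,  76.8]), array([47.5, 74.3]), 1.3, np.float64(64.5), 7700, array([322., 224.]))
lipL (array([633.1, 117.8]), array([44.9, 14.8]), 0.6, np.float64(38.5), 2761, array([247.,  47.]))
lipR (array([628.3,  38.1]), array([56.5, 15.4]), 1.3, np.float64(38.6), 3089, array([402.,  49.]))
tool mm [-0.6  0.4 11.6] rot [-0.   -0.01  0.01] rows 0.2 from [0.5141 0.076  0.0741] [-1.7999e+02 -6.0000e-02  1.2300e+00] t 8.45 F [ 0.5  0.1 -2.5] open 0.0296
```

Emit:
arm_command(steps=[{"translation":[0,0.6,6],"rotation":[0,0,0],"claw":20},{"translation":[0,0.6,12],"rotation":[0,0,0],"claw":20},{"translation":[8,0.6,12.2],"rotation":[0,0,0],"claw":20},{"translation":[20,0.6,12.2],"rotation":[0,0,0],"claw":20},{"translation":[32,0.6,12.2],"rotation":[0,0,0],"claw":20}])

```text
clock: 8.95
tool_pos: [0.5474, 0.0758, 0.0613]
orientation: [180.0, -0.0, 1.2]
force: [-0.2, -0.7, 0.7]
opening: 0.0298
gripper_force: 30.0
```

```bash
python3 -c "
from h import *
go([.6436,.0781,.0617],[180,0,1.2])"
```

```text
tool mm [96.2 -0.2 -0.3] rot [ 0.   -0.01  0.01] rows 1.9 from [0.5474 0.0758 0.0613] [ 1.7998e+02 -4.0000e-02  1.2300e+00] t 8.95 F [-0.2 -0.7  0.7] open 0.0298
```

Emit:
arm_command(steps=[{"translation":[12,0,0],"rotation":[0,0,0],"claw":20},{"translation":[25,0,0],"rotation":[0,0,0],"claw":20},{"translation":[38,0,0],"rotation":[0,0,0],"claw":20},{"translation":[50,0,0],"rotation":[0,0,0],"claw":20},{"translation":[62,0,0],"rotation":[0,0,0],"claw":20}])

```text
clock: 9.45
tool_pos: [0.6088, 0.0769, 0.0608]
orientation: [180.0, 0.0, 1.2]
force: [-1.3, 1.0, 1.0]
opening: 0.0298
gripper_force: 30.0
```

Emit:
arm_command(steps=[{"translation":[10,0,0],"rotation":[0,0,0],"claw":20},{"translation":[20,0,0],"rotation":[0,0,0],"claw":20},{"translation":[28,0,0],"rotation":[0,0,0],"claw":20},{"translation":[33,0,0],"rotation":[0,0,0],"claw":20},{"translation":[36,0,0],"rotation":[0,0,0],"claw":20}])

```text
clock: 9.95
tool_pos: [0.6415, 0.0773, 0.0607]
orientation: [179.9, 0.3, 1.2]
force: [-11.3, 1.0, 8.8]
opening: 0.0298
gripper_force: 30.0
```

Run:
```python
from h import *
go([.6436,.0781,.0617],[180,0,1.2])
im,D,o=snap("top","top5")
im,P,C=cloud("top","top5"); dark=cv2.cvtColor(im,cv2.COLOR_RGB2HSV)[...,2]<70
Z=P[...,2]; print(rect(dark&(Z>.012)&(Z<.04)&(P[...,0]>.55)&(P[...,0]<.6)&(P[...,1]>.122)&(P[...,1]<.165),P))
im,P,C=cloud("top","top3"); dark=cv2.cvtColor(im,cv2.COLOR_RGB2HSV)[...,2]<70
Z=P[...,2]; print(rect(dark&(Z>.012)&(Z<.04)&(P[...,0]>.55)&(P[...,0]<.6)&(P[...,1]>.122)&(P[...,1]<.165),P))
```

```text
tool mm [ 2.1 -0.8 -1.1] rot [ 0.02  0.06 -0.  ] rows 0.0 from [0.6415 0.0773 0.0607] [179.92   0.31   1.19] t 9.95 F [-11.3   1.    8.8] open 0.0298
(array([570.9, 141.5]), array([23.6, 27. ]), 2.0, np.float64(27.6), 92, array([276., 243.]))Traceback (most recent call last):
  File "<stdin>", line 7, in <module>
  File "h.py", line 40, in rect
    n,l,s,c=cv2.connectedComponentsWithStats(m.astype(np.uint8)); k=1+s[1:,4].argmax(); q=P[l==k]
                                                                      ~~~~~~~~~~~~~~^^
ValueError: attempt to get argmax of an empty sequence
```

Emit:
arm_command(steps=[{"translation":[3,0,-0.3],"rotation":[0,0,0],"claw":20},{"translation":[5,0,-0.3],"rotation":[0,0,0],"claw":20},{"translation":[7,0,-0.3],"rotation":[0,0,0],"claw":20},{"translation":[8,0,-0.3],"rotation":[0,0,0],"claw":20}])

```text
clock: 10.4
tool_pos: [0.6476, 0.0773, 0.0606]
orientation: [179.9, 0.5, 1.2]
force: [-17.8, 3.2, 12.9]
opening: 0.0299
gripper_force: 30.0
```

Run:
```python
from h import *
go([.6436,.0781,.0617],[180,0,1.2])
for t in("top0","top5"):
    im,P,C=cloud("top",t); dark=cv2.cvtColor(im,cv2.COLOR_RGB2HSV)[...,2]<70; Z=P[...,2]
    m=dark&(Z>.012)&(Z<.045)&(P[...,0]>.555)&(P[...,0]<.59)&(P[...,1]>.125)&(P[...,1]<.16); print(t,m.sum(),np.percentile(Z[m],[25,50,75]).round(4))
```

```text
tool mm [-4.  -0.8 -1. ] rot [ 0.02  0.09 -0.  ] rows 0.1 from [0.6476 0.0773 0.0606] [179.91   0.47   1.18] t 10.4 F [-17.8   3.2  12.9] open 0.0299
top0 100 [0.0284 0.0307 0.0325]
top5 92 [0.0267 0.0282 0.0298]
```

Emit:
arm_command(steps=[{"translation":[2,0,0],"rotation":[0,0,0],"claw":20},{"translation":[3.5,0,0],"rotation":[0,0,0],"claw":20},{"translation":[3.5,0,0],"rotation":[0,0,0],"claw":20}])

```text
clock: 10.7
tool_pos: [0.6486, 0.0773, 0.0604]
orientation: [179.9, 0.7, 1.1]
force: [-23.0, 4.3, 16.2]
opening: 0.0299
gripper_force: 30.0
```

Run:
```python
from h import *
go([.6436,.0781,.0617],[180,0,1.2]); snap("top","top6"); snap("scene","sc6")
for t in("top0","top5","top6","scene0","sc6"):
    n="top" if t[0]=="t" else "scene"
    im,P,C=cloud(n,t); dark=cv2.cvtColor(im,cv2.COLOR_RGB2HSV)[...,2]<70; Z=P[...,2]
    m=dark&(Z>.012)&(Z<.045)&(P[...,0]>.555)&(P[...,0]<.59)&(P[...,1]>.125)&(P[...,1]<.16); print(t,m.sum(),np.percentile(Z[m],[25,50,75]).round(4))
```

```text
tool mm [-5.  -0.9 -1.3] rot [ 0.02  0.14 -0.01] rows 0.1 from [0.6486 0.0773 0.0604] [179.88   0.72   1.15] t 10.7 F [-23.    4.3  16.2] open 0.0299
top0 100 [0.0284 0.0307 0.0325]
top5 92 [0.0267 0.0282 0.0298]
top6 93 [0.0289 0.0308 0.0325]
scene0 128 [0.0268 0.0292 0.0309]
sc6 124 [0.0264 0.0292 0.0311]
```

Emit:
arm_command(steps=[{"translation":[-5,0,0],"rotation":[0,0,0],"claw":20},{"translation":[-7,0,0],"rotation":[0,0,0],"claw":20},{"translation":[-7,0,0],"rotation":[0,0,0],"claw":50},{"translation":[-7,0,0],"rotation":[0,0,0],"claw":50},{"translation":[-7,0,0],"rotation":[0,0,0],"claw":50}])

```text
clock: 11.3
tool_pos: [0.649, 0.0779, 0.0615]
orientation: [180.0, -0.0, 1.2]
force: [-0.5, -0.6, -0.8]
opening: 0.0471
gripper_force: 0.0
```

Emit:
arm_command(steps=[{"translation":[0,0,-15],"rotation":[0,0,0],"claw":60},{"translation":[0,0,-50],"rotation":[0,0,0],"claw":70},{"translation":[0,0,-95],"rotation":[0,0,0],"claw":87},{"translation":[-35,0,-120],"rotation":[0,0,0],"claw":87},{"translation":[-60,0,-130],"rotation":[0,0,0],"claw":87}])

```text
clock: 11.8
tool_pos: [0.5891, 0.0769, 0.1957]
orientation: [-179.9, -0.3, 1.2]
force: [-0.7, 1.7, -0.3]
opening: 0.0836
gripper_force: 0.0
```

Run:
```python
from h import *
im,D,o=snap("wrist","w7"); snap("top","top7"); print(o["tool_pos"],o["orientation"])
for n,t in(("top","top7"),("wrist","w7")):
    im,P,C=cloud(n,t); Z=P[...,2].copy();Z[Z>1]=-1; X,Y=P[...,0],P[...,1]; dark=cv2.cvtColor(im,cv2.COLOR_RGB2HSV)[...,2]<70
    print(n,"ridge",rect((Z>.078)&(Z<.1)&(X>.58)&(X<.72)&(Y>.03)&(Y<.12),P))
    m=dark&(Z>.012)&(Z<.045)&(X>.555)&(X<.59)&(Y>.125)&(Y<.16); print(m.sum(),np.percentile(Z[m],[25,50,75]).round(4) if m.any() else 0)
```

```text
[0.58910127 0.07686722 0.19567367] [-179.93221906   -0.29074349    1.20325445]Traceback (most recent call last):
  File "<stdin>", line 5, in <module>
  File "h.py", line 40, in rect
    n,l,s,c=cv2.connectedComponentsWithStats(m.astype(np.uint8)); k=1+s[1:,4].argmax(); q=P[l==k]
                                                                      ~~~~~~~~~~~~~~^^
ValueError: attempt to get argmax of an empty sequence
```

View pics/w7.png

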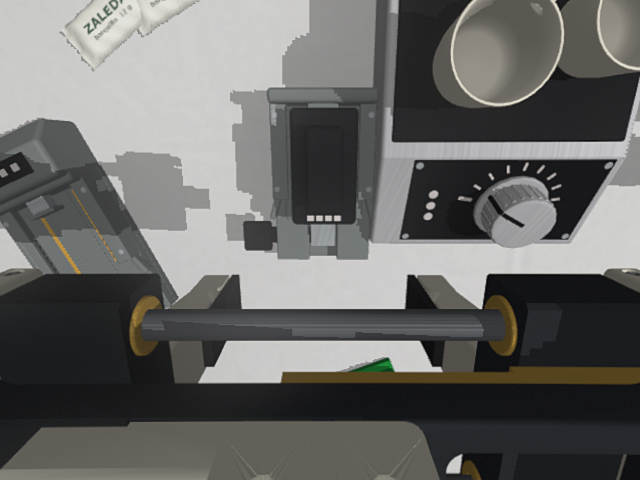

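Pack seated with the tooth showing behind it at (322,233). Dial at (515,212), long off mark at (465,199), pointer to the upper left.

Run:
```python
from h import *
im,P,C=cloud("wrist","w7"); Z=P[...,2].copy();Z[Z>1]=-1; X,Y=P[...,0],P[...,1]; g=cv2.cvtColor(im,cv2.COLOR_RGB2GRAY); dark=g<70
v,u=np.mgrid[0:480,0:640]
print("ridge",rect((Z>.078)&(Z<.1)&(X>.58)&(X<.72)&(Y>.03)&(Y<.12),P)); print("flange+body",rect(dark&(Z>.05)&(Z<.1)&(X>.55)&(X<.72)&(Y>.03)&(Y<.12),P))
m=dark&(Z>.012)&(Z<.045)&(X>.555)&(X<.59)&(Y>.125)&(Y<.16); print("pad",m.sum(),np.percentile(Z[m],[25,50,75]).round(4))
t=P[226:244,312:334]; print("tooth z max",np.percentile(t[...,2],[50,90,99]).round(4))
# panel plane
B=(u>400)&(u<605)&(v>160)&(v<240)&dark&(np.hypot(u-515,v-212)>52)&(Z>.01)&(Z<.08)
q=P[B]; c0=q.mean(0); n=np.linalg.svd(q-c0,full_matrices=False)[2][2]; n*=np.sign(n[2]); res=(q-c0)@n; k=abs(res)<.002
q=q[k]; c0=q.mean(0); n=np.linalg.svd(q-c0,full_matrices=False)[2][2]; n*=np.sign(n[2]); print("n",n.round(3),np.degrees(np.arccos(n[2])).round(1),"res",abs((q-c0)@n).mean())
h=(P-c0)@n
K=(u>460)&(u<570)&(v>160)&(v<255)&(h>.028)&(h<.034); kq=P[K]; print("knob top h",np.median(h[K]),K.sum())
yax=np.array([np.sin(np.radians(-1.2)),np.cos(np.radians(1.2)),0]); yax-=n*(yax@n); yax/=np.linalg.norm(yax); xax=np.cross(yax,n) # x up-slope
ab=np.c_[(kq-c0)@xax,(kq-c0)@yax]; (cc),r=cv2.minEnclosingCircle((ab*1000).astype(np.float32)); cm=(ab.max(0)+ab.min(0))/2
print("knob",cc,r,cm*1000,(ab.max(0)-ab.min(0))*1000)
ctr=c0+xax*cm[0]+yax*cm[1]; ctr=ctr-n*((ctr-c0)@n); print("axis foot",ctr.round(4),"grip",(ctr+.02*n).round(4))
Rw=np.array([.7137,-.0674,0]); print("in warmer",R.from_euler('z',-1.2,degrees=True).apply(ctr-Rw).round(4))
np.savez("dial.npz",ctr=ctr,n=n,x=xax,y=yax)
# white marks: on panel plane around dial
W=(g>140)&(abs(h)<.004)&(u>440)&(u<580)&(v>155)&(v<240); nn,l,s,cen=cv2.connectedComponentsWithStats(W.astype(np.uint8))
def ang(p): d=p-ctr; return np.degrees(np.arctan2(d@xax,-(d@yax))),np.hypot(d@xax,d@yax)*1000   # 0 = left?? sign below
for i in range(1,nn):
    if s[i,4]>4:
        p=P[l==i].mean(0); d=p-ctr; print(cen[i].round(0),s[i,4],"cw-from-left",np.degrees(np.arctan2(d@xax,d@yax)).round(1),(np.hypot(d@xax,d@yax)*1000).round(1))
D=K&(g<60); p=P[D]-ctr; a=np.c_[p@xax,p@yax]; e=np.linalg.svd(a-a.mean(0))[2][0]; e*=np.sign(e@a.mean(0)); print("pointer n",D.sum(),"centroid",a.mean(0)*1000,"cw-from-left",np.degrees(np.arctan2(e[0],e[1])).round(1))
```

```text
ridge (array([641.5,  77.5]), array([66.8, 30.8]), 0.5, np.float64(88.3), 3362, array([323., 169.]))
flange+body (array([640.8,  77.6]), array([99.4, 58. ]), 1.1, np.float64(70.8), 7421, array([323., 163.]))
pad 837 [0.0299 0.0306 0.0312]
tooth z max [0.0262 0.0287 0.0301]
n [-0.422 -0.01   0.907] 24.9 res 0.0004861916395790025
knob top h 0.03021238123451671 2366
knob (-9.900833129882812, -23.166372299194336) 27.233625411987305 [-10.4306228  -24.41834939] [50.75278325 51.79140161]
axis foot [ 0.612  -0.0891  0.0519] grip [ 0.6036 -0.0893  0.07  ]
in warmer [-0.1021 -0.0196  0.0519]
[510. 157.] 416 cw-from-left 72.7 48.5
[525. 166.] 18 cw-from-left 90.9 38.2
[508. 169.] 14 cw-from-left 69.4 38.9
[540. 169.] 16 cw-from-left 110.4 38.8
[552. 176.] 16 cw-from-left 131.1 39.1
[491. 176.] 16 cw-from-left 49.8 38.8
[530. 178.] 7 cw-from-left 102.8 29.7
[538. 181.] 7 cw-from-left 120.4 29.7
[477. 187.] 14 cw-from-left 29.7 38.7
[556. 187.] 15 cw-from-left 149.9 38.8
[461. 198.] 12 cw-from-left 10.2 45.5
[555. 199.] 14 cw-from-left 170.8 39.1
[575. 232.] 79 cw-from-left -156.7 81.8
[565. 236.] 12 cw-from-left -151.5 75.9
pointer n 97 centroid [ 7.73293498 13.70117456] cw-from-left 29.9
```

```bash
cat >> h.py <<'E'
def dialpose(h,cw):
    d=np.load("dial.npz"); z=-d["n"]; A=np.c_[d["x"],np.cross(z,d["x"]),z]
    A=R.from_rotvec(-np.radians(cw)*d["n"]).as_matrix()@A
    return d["ctr"]+h*d["n"], R.from_matrix(A).as_euler('xyz',degrees=True)
E
python3 - <<'E'
from h import *
print(ctrl.get_obs()["joint_pos"].round(1))
for cw in(0,-40): go(*dialpose(.08,cw))
E
```

```text
[ 26.3  13.9 -12.9   0.  -62.9  64.9]
tool mm [-13.  166.5  70.8] rot [-0.01  4.94  0.  ] rows 3.6 from [0.5874 0.0767 0.1956] [-179.9    -0.26    1.24] t 11.9 F [ 1.  -0.4  0.5] open 0.0865
tool mm [-13.  166.5  70.8] rot [-1.73  4.73 -7.87] rows 5.4 from [0.5874 0.0767 0.1956] [-179.9    -0.26    1.24] t 11.9 F [ 1.  -0.4  0.5] open 0.0865
```

Emit:
arm_command(steps=[{"translation":[-3,40,5],"rotation":[0,1.2,0],"claw":87},{"translation":[-6,80,15],"rotation":[0,2.5,0],"claw":87},{"translation":[-10,120,35],"rotation":[0,3.8,0],"claw":87},{"translation":[-13,150,55],"rotation":[0,4.94,0],"claw":87},{"translation":[-13,166,66],"rotation":[0,4.94,0],"claw":87}])

```text
clock: 12.4
tool_pos: [0.5735, -0.0918, 0.1229]
orientation: [180.0, -24.6, 1.2]
force: [-0.3, -0.4, -0.4]
opening: 0.0871
gripper_force: 0.0
```

Emit:
arm_command(steps=[{"translation":[0,0,5],"rotation":[0,0,0],"claw":87},{"translation":[0,0,5],"rotation":[0,0,0],"claw":87},{"translation":[0,0,5],"rotation":[0,0,0],"claw":87}])

```text
clock: 12.7
tool_pos: [0.5825, -0.0892, 0.1219]
orientation: [180.0, -24.8, 1.2]
force: [0.3, -0.4, 0.5]
opening: 0.0871
gripper_force: 0.0
```

Run:
```python
from h import *
go(*dialpose(.007,0)); print(ctrl.get_obs()["joint_pos"].round(1))
# check of the dial axis against the top camera depth (before the hand moved over): knob top in top7
d=np.load("dial.npz"); im,P,C=cloud("top","top7"); h=(P-d["ctr"])@d["n"]; a=(P-d["ctr"])@d["x"]; b=(P-d["ctr"])@d["y"]
m=(h>.025)&(h<.036)&(np.hypot(a,b)<.04); print("top cam knob centre offset mm",[(x[m].max()+x[m].min())*500 for x in(a,b)],m.sum(),np.median(h[m]))
```

```text
tool mm [-2.5  0.5 69. ] rot [0.02 0.04 0.01] rows 1.4 from [ 0.5825 -0.0892  0.1219] [179.96 -24.76   1.24] t 12.7 F [ 0.3 -0.4  0.5] open 0.0871
[ 12.1   6.1 -47.2  20.7 -13.1  59.9]
top cam knob centre offset mm [np.float64(-1.0858630345631937), np.float64(1.5913600828872023)] 286 0.030454770931375906
```

Emit:
arm_command(steps=[{"translation":[-1,0,10],"rotation":[0,0,0],"claw":87},{"translation":[-2,0,20],"rotation":[0,0,0],"claw":87},{"translation":[-3,-0.3,30],"rotation":[0,0,0],"claw":87},{"translation":[-3,-0.3,35],"rotation":[0,0,0],"claw":87}])

```text
clock: 13.1
tool_pos: [0.5941, -0.089, 0.0902]
orientation: [-179.9, -24.4, 1.5]
force: [0.0, -1.6, -0.7]
opening: 0.087
gripper_force: 0.0
```

Run:
```python
from h import *
go(*dialpose(.007,0)); print(ctrl.get_obs()["joint_pos"].round(1))
```

```text
tool mm [ 0.4  0.6 35.3] rot [-0.03  0.1   0.06] rows 0.7 from [ 0.5941 -0.089   0.0902] [-179.93  -24.42    1.5 ] t 13.1 F [ 0.  -1.6 -0.7] open 0.087
[  6.2   9.8 -53.9  43.   -2.8  42.8]
```

Near the wrist singularity (J5 → 0) with the tool on the dial's axis. I'll grip with the tool leaned 15° back towards vertical (in the pads' plane) and turn symmetrically from −40° to +40° about the dial's axis.

Emit:
arm_command(steps=[{"translation":[0,0,-20],"rotation":[0,0,0],"claw":87},{"translation":[0,0,-45],"rotation":[0,0,0],"claw":87},{"translation":[0,0,-60],"rotation":[0,-1,0],"claw":87},{"translation":[0,0,-60],"rotation":[0,-2,0],"claw":87},{"translation":[0,0,-60],"rotation":[0,-3,0],"claw":87}])

```text
clock: 13.6
tool_pos: [0.5695, -0.0866, 0.1473]
orientation: [-179.4, -9.5, 1.4]
force: [0.0, -0.1, -0.0]
opening: 0.0872
gripper_force: 0.0
```

```bash
cat >> h.py <<'E'
def dp(hg,cw,delta=15):   # grasp point hg above panel on the dial axis
    d=np.load("dial.npz"); n=d["n"]; z=-n; A=np.c_[d["x"],np.cross(z,d["x"]),z]
    A=R.from_rotvec(-np.radians(cw)*n).as_matrix()@A@R.from_euler('y',-delta,degrees=True).as_matrix()
    g=d["ctr"]-.0005*d["x"]+.0008*d["y"]+hg*n
    return g+.019*A[:,2], R.from_matrix(A).as_euler('xyz',degrees=True)
E
python3 - <<'E'
from h import *
print(ctrl.get_obs()["joint_pos"].round(1))
for h,c in((.09,-40),(.026,-40),(.026,0),(.026,40)): print(h,c,[x.round(3) for x in dp(h,c)])
go(*dp(.09,-40))
E
```

```text
[ 11.6   9.8 -26.6   1.6 -44.1  78.8]
0.09 -40 [array([ 0.578, -0.092,  0.115]), array([164.258,  -4.464,  39.735])]
0.026 -40 [array([ 0.605, -0.092,  0.057]), array([164.258,  -4.464,  39.735])]
0.026 0 [array([ 0.604, -0.089,  0.057]), array([-179.956,   -9.942,    1.213])]
0.026 40 [array([ 0.605, -0.085,  0.057]), array([-164.189,   -4.41 ,  -37.3  ])]
tool mm [ 2.9  6.2 33.2] rot [-2.21  0.05 -7.68] rows 4.7 from [ 0.5695 -0.0866  0.1473] [-179.44   -9.47    1.41] t 13.6 F [ 0.  -0.1 -0. ] open 0.0872
```

Emit:
arm_command(steps=[{"translation":[1,2,3],"rotation":[-0.44,0.01,-1.54],"claw":87},{"translation":[1,3,8],"rotation":[-0.88,0.02,-3.07],"claw":87},{"translation":[2,4,14],"rotation":[-1.33,0.03,-4.6],"claw":87},{"translation":[3,5,22],"rotation":[-1.77,0.04,-6.15],"claw":87},{"translation":[3,6,28],"rotation":[-2.21,0.05,-7.68],"claw":87}])

```text
clock: 14.1
tool_pos: [0.5767, -0.0944, 0.1177]
orientation: [164.0, -4.2, 39.9]
force: [0.3, -1.4, 0.3]
opening: 0.0872
gripper_force: 0.0
```

Emit:
arm_command(steps=[{"translation":[0,0,0],"rotation":[0,0,0],"claw":87},{"translation":[0,0,0],"rotation":[0,0,0],"claw":87},{"translation":[0,0,0],"rotation":[0,0,0],"claw":87}])

```text
clock: 14.4
tool_pos: [0.577, -0.0959, 0.1185]
orientation: [164.0, -4.3, 39.4]
force: [-0.7, -0.2, 0.2]
opening: 0.0869
gripper_force: 0.0
```

Run:
```python
from h import *
print(ctrl.get_obs()["joint_pos"].round(1))
for h in (.09,.05,.026): go(*dp(h,-40))
```

```text
[ 16.7  10.  -41.4  26.1 -30.9  90.4]
tool mm [ 2.8 -3.1  3. ] rot [ 0.05  0.04 -0.06] rows 0.1 from [ 0.577  -0.0959  0.1185] [164.02  -4.34  39.37] t 14.4 F [-0.7 -0.2  0.2] open 0.0869
tool mm [13.3 -3.3 41.6] rot [ 0.05  0.04 -0.06] rows 0.9 from [ 0.577  -0.0959  0.1185] [164.02  -4.34  39.37] t 14.4 F [-0.7 -0.2  0.2] open 0.0869
tool mm [19.6 -3.4 64.7] rot [ 0.05  0.04 -0.06] rows 1.4 from [ 0.577  -0.0959  0.1185] [164.02  -4.34  39.37] t 14.4 F [-0.7 -0.2  0.2] open 0.0869
```

Emit:
arm_command(steps=[{"translation":[5,-3,12],"rotation":[0.05,0.04,-0.06],"claw":87},{"translation":[9,-3.3,26],"rotation":[0.05,0.04,-0.06],"claw":87},{"translation":[13,-3.3,40],"rotation":[0.05,0.04,-0.06],"claw":87},{"translation":[15,-3.3,48],"rotation":[0.05,0.04,-0.06],"claw":87},{"translation":[15,-3.3,48],"rotation":[0.05,0.04,-0.06],"claw":87}])

```text
clock: 14.9
tool_pos: [0.5967, -0.0931, 0.0711]
orientation: [164.2, -4.3, 39.8]
force: [-0.1, 0.5, -0.6]
opening: 0.0871
gripper_force: 0.0
```

Run:
```python
from h import *
print(ctrl.get_obs()["joint_pos"].round(1))
for h in (.026,): go(*dp(h,-40))
```

```text
[ 14.9  15.3 -43.9  32.7 -23.7  85. ]
tool mm [ 6.2  0.1 15.2] rot [0.   0.04 0.02] rows 0.3 from [ 0.5967 -0.0931  0.0711] [164.23  -4.25  39.77] t 14.9 F [-0.1  0.5 -0.6] open 0.0871
```

Emit:
arm_command(steps=[{"translation":[3,0,8],"rotation":[0,0,0],"claw":87},{"translation":[6,0,15],"rotation":[0,0.04,0],"claw":87},{"translation":[6,0,15],"rotation":[0,0.04,0],"claw":70},{"translation":[6,0,15],"rotation":[0,0.04,0],"claw":58},{"translation":[6,0,15],"rotation":[0,0.04,0],"claw":46}])

```text
clock: 15.4
tool_pos: [0.6049, -0.0912, 0.0583]
orientation: [164.2, -4.5, 39.9]
force: [0.8, -0.5, 0.2]
opening: 0.0683
gripper_force: 0.0
```

Emit:
arm_command(steps=[{"translation":[0,0,0],"rotation":[0,0,0],"claw":42},{"translation":[0,0,0],"rotation":[0,0,0],"claw":42},{"translation":[0,0,0],"rotation":[0,0,0],"claw":42}])

```text
clock: 15.7
tool_pos: [0.6051, -0.0914, 0.0584]
orientation: [164.1, -4.5, 39.9]
force: [1.6, -2.1, 2.8]
opening: 0.0514
gripper_force: 30.0
```

Run:
```python
from h import *
o=ctrl.get_obs(); print(o["joint_pos"].round(1),o["moment"].round(2),o["gripper_force"])
go(*dp(.026,-40))
for c in (-20,0,20,40): print(c); go(*dp(.026,c))
```

```text
[ 14.   16.8 -44.7  36.1 -21.2  82.3] [-0.58  0.28 -0.15] 29.99748408794403
tool mm [-0.4 -0.3  1.4] rot [ 0.02 -0.02  0.03] rows 0.0 from [ 0.6051 -0.0914  0.0584] [164.14  -4.51  39.93] t 15.7 F [ 1.6 -2.1  2.8] open 0.0514
-20
tool mm [-0.1 -1.9  1.3] rot [ 1.05 -0.02  3.9 ] rows 2.4 from [ 0.6051 -0.0914  0.0584] [164.14  -4.51  39.93] t 15.7 F [ 1.6 -2.1  2.8] open 0.0514
0
tool mm [ 0.7 -3.4  1.1] rot [ 2.08 -0.02  7.76] rows 4.7 from [ 0.6051 -0.0914  0.0584] [164.14  -4.51  39.93] t 15.7 F [ 1.6 -2.1  2.8] open 0.0514
20
tool mm [ 2.  -4.5  0.7] rot [ 3.11 -0.02 11.63] rows 7.0 from [ 0.6051 -0.0914  0.0584] [164.14  -4.51  39.93] t 15.7 F [ 1.6 -2.1  2.8] open 0.0514
40
tool mm [ 3.6 -5.1  0.3] rot [ 4.15 -0.02 15.49] rows 9.3 from [ 0.6051 -0.0914  0.0584] [164.14  -4.51  39.93] t 15.7 F [ 1.6 -2.1  2.8] open 0.0514
```

Emit:
arm_command(steps=[{"translation":[0.1,-0.8,0],"rotation":[0.41,0,1.55],"claw":42},{"translation":[0.3,-1.4,0],"rotation":[0.83,0,3.1],"claw":42},{"translation":[0.5,-2.1,-0.1],"rotation":[1.25,0,4.65],"claw":42},{"translation":[0.8,-2.6,-0.2],"rotation":[1.67,0,6.2],"claw":42},{"translation":[1.1,-3.1,-0.3],"rotation":[2.08,0,7.76],"claw":42}])

```text
clock: 16.2
tool_pos: [0.6043, -0.089, 0.0581]
orientation: [-179.8, -10.1, 0.9]
force: [2.0, -15.1, 2.5]
opening: 0.0512
gripper_force: 30.0
```

Run:
```python
from h import *
o=ctrl.get_obs(); print(o["joint_pos"].round(1),o["moment"].round(2),o["gripper_force"])
for c in (0,20,40): print(c); go(*dp(.026,c))
```

```text
[ 10.9  18.8 -29.2   3.  -32.1  77.7] [-5.63 -0.31 -0.82] 29.994598031044006
0
tool mm [-0.7 -0.5  1.5] rot [-0.01 -0.02 -0.05] rows 0.0 from [ 0.6043 -0.089   0.0581] [-179.84  -10.05    0.95] t 16.2 F [  2.  -15.1   2.5] open 0.0512
20
tool mm [-0.5 -2.2  1.4] rot [ 1.02 -0.02  3.81] rows 2.3 from [ 0.6043 -0.089   0.0581] [-179.84  -10.05    0.95] t 16.2 F [  2.  -15.1   2.5] open 0.0512
40
tool mm [ 0.4 -3.7  1.2] rot [ 2.05 -0.02  7.68] rows 4.6 from [ 0.6043 -0.089   0.0581] [-179.84  -10.05    0.95] t 16.2 F [  2.  -15.1   2.5] open 0.0512
```

Emit:
arm_command(steps=[{"translation":[0.1,0.4,0],"rotation":[0.41,0,1.53],"claw":42},{"translation":[0.3,-0.2,0],"rotation":[0.82,0,3.07],"claw":42},{"translation":[0.5,-0.9,-0.1],"rotation":[1.23,0,4.6],"claw":42},{"translation":[0.8,-1.4,-0.2],"rotation":[1.64,0,6.14],"claw":42},{"translation":[1.1,-1.9,-0.3],"rotation":[2.05,0,7.68],"claw":42}])

```text
clock: 16.7
tool_pos: [0.6051, -0.0871, 0.0585]
orientation: [-164.1, -4.5, -37.3]
force: [-1.7, -8.2, 2.0]
opening: 0.0514
gripper_force: 30.0
```

Run:
```python
from h import *
o=ctrl.get_obs(); print(o["joint_pos"].round(1),o["moment"].round(2),o["gripper_force"])
go(*dp(.026,40)); go(*dp(.026,45))
```

```text
[  3.7  19.1 -22.5 -15.6 -35.6  61.4] [-2.9   1.03 -0.42] 29.987902343273163
tool mm [-1.4 -0.9  1.7] rot [-0.01 -0.02  0.  ] rows 0.0 from [ 0.6051 -0.0871  0.0585] [-164.15   -4.51  -37.33] t 16.7 F [-1.7 -8.2  2. ] open 0.0514
tool mm [-1.4 -1.3  1.7] rot [ 0.25 -0.02  0.97] rows 0.6 from [ 0.6051 -0.0871  0.0585] [-164.15   -4.51  -37.33] t 16.7 F [-1.7 -8.2  2. ] open 0.0514
```

Emit:
arm_command(steps=[{"translation":[0,0,0],"rotation":[0,0,0],"claw":60},{"translation":[0,0,0],"rotation":[0,0,0],"claw":75},{"translation":[0,0,0],"rotation":[0,0,0],"claw":87},{"translation":[0,0,0],"rotation":[0,0,0],"claw":87},{"translation":[0,0,0],"rotation":[0,0,0],"claw":87}])

```text
clock: 17.2
tool_pos: [0.6045, -0.0857, 0.0577]
orientation: [-164.3, -4.5, -37.0]
force: [-0.1, 0.2, 0.2]
opening: 0.0843
gripper_force: 0.0
```

Emit:
arm_command(steps=[{"translation":[-5,0,-18],"rotation":[0,0,0],"claw":87},{"translation":[-12,0,-45],"rotation":[0,0,0],"claw":87},{"translation":[-22,0,-80],"rotation":[0,0,0],"claw":87},{"translation":[-32,0,-115],"rotation":[0,0,0],"claw":87},{"translation":[-60,0,-140],"rotation":[0,0,0],"claw":87}])

```text
clock: 17.7
tool_pos: [0.5266, -0.0745, 0.1897]
orientation: [-164.2, -4.7, -37.0]
force: [-0.2, 0.9, 0.6]
opening: 0.0871
gripper_force: 0.0
```

Run:
```python
from h import *
o=ctrl.get_obs(); print(o["tool_pos"].round(3),o["orientation"].round(1))
im,D,o=snap("wrist","w9"); snap("top","top9"); snap("scene","sc9")
d=np.load("dial.npz")
for n,t in(("wrist","w9"),("top","top9"),("scene","sc9")):
    im,P,C=cloud(n,t); g=cv2.cvtColor(im,cv2.COLOR_RGB2GRAY); Q=P-d["ctr"]; h=Q@d["n"]; a=Q@d["x"]; b=Q@d["y"]
    K=(h>.024)&(h<.036)&(np.hypot(a,b)<.023); m=K&(g<60 if n=="wrist" else g<np.percentile(g[K],15)) if K.any() else K
    if m.sum()>3: print(n,m.sum(),"pointer",np.degrees(np.arctan2(a[m].mean(),b[m].mean())).round(1))
    Z=P[...,2]; M=(Z>.078)&(Z<.1)&(P[...,0]>.58)&(P[...,0]<.72)&(P[...,1]>.03)&(P[...,1]<.12)
    if M.any(): print(n,"ridge",rect(M,P))
    dark=g<70; m=dark&(Z>.012)&(Z<.045)&(P[...,0]>.555)&(P[...,0]<.59)&(P[...,1]>.125)&(P[...,1]<.16); 
    if m.any(): print("pad z",np.median(Z[m]).round(4))
sc=cv2.imread("pics/sc9.png"); w=cv2.imread("pics/w9.png"); cv2.imwrite("pics/fin.png",np.vstack([cv2.resize(sc[120:320,180:540],(640,355)),cv2.resize(w,(320,240)).repeat(1,0) if 0 else cv2.resize(w[0:240],(640,240))]))
```

```text
[ 0.527 -0.075  0.19 ] [-164.2   -4.7  -37. ]
wrist 87 pointer 112.2
wrist ridge (array([640.8,  76.1]), array([67.3, 31. ]), 1.3, np.float64(87.0), 2287, array([162., 231.]))
top 16 pointer 98.4
top ridge (array([638.4,  79.2]), array([66.7, 29.7]), 1.5, np.float64(88.3), 295, array([299., 215.]))
pad z 0.0309
scene 34 pointer 100.2
scene ridge (array([629.9,  76.3]), array([49.7, 32.1]), 10.1, np.float64(86.6), 157, array([329., 210.]))
pad z 0.0292
```

View pics/fin.png

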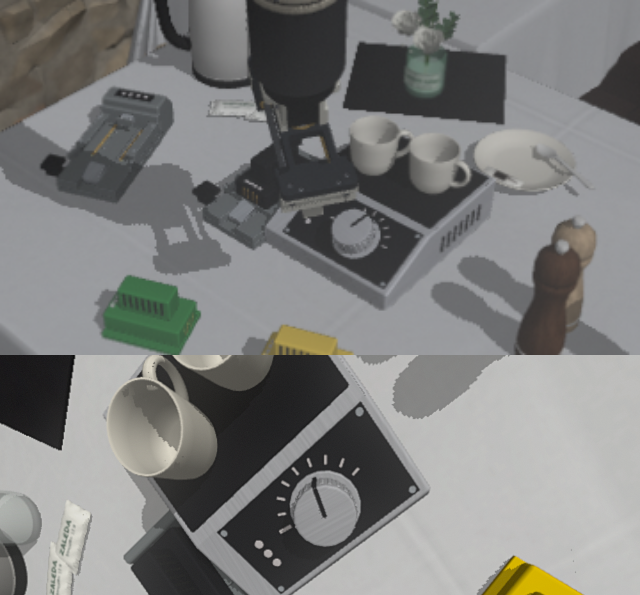

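The view shows the cups and mills standing and the pack seated. I'll check the pointer against the marks numerically in this view.

Run:
```python
from h import *
d=np.load("dial.npz"); im,P,C=cloud("wrist","w9"); g=cv2.cvtColor(im,cv2.COLOR_RGB2GRAY); Q=P-d["ctr"]; h=Q@d["n"]; a=Q@d["x"]; b=Q@d["y"]; r=np.hypot(a,b)
W=(g>120)&(abs(h)<.006)&(r>.034)&(r<.05); n,l,s,c=cv2.connectedComponentsWithStats(W.astype(np.uint8))
print(sorted((np.degrees(np.arctan2(a[l==i].mean(),b[l==i].mean())).round(1),s[i,4],(r[l==i].mean()*1000).round(1)) for i in range(1,n) if s[i,4]>4))
K=(h>.026)&(h<.034)&(r<.03); ka,kb=(a[K].max()+a[K].min())/2,(b[K].max()+b[K].min())/2; m=K&(g<60)
q=np.c_[a[m],b[m]]; e=np.linalg.svd(q-q.mean(0))[2][0]; e*=np.sign(e@(q.mean(0)-[ka,kb])); print("centre",ka*1e3,kb*1e3,"axis",np.degrees(np.arctan2(*e)).round(1),"from centre",np.degrees(np.arctan2(q[:,0].mean()-ka,q[:,1].mean()-kb)).round(1))
```

```text
[(np.float64(-90.7), np.int32(244), np.float64(45.8)), (np.float64(10.1), np.int32(23), np.float64(42.7)), (np.float64(30.1), np.int32(18), np.float64(38.7)), (np.float64(50.2), np.int32(20), np.float64(38.6)), (np.float64(70.5), np.int32(20), np.float64(38.9)), (np.float64(90.6), np.int32(22), np.float64(38.9)), (np.float64(90.6), np.int32(231), np.float64(48.0)), (np.float64(110.6), np.int32(23), np.float64(39.1)), (np.float64(130.4), np.int32(26), np.float64(39.1)), (np.float64(150.5), np.int32(22), np.float64(39.0)), (np.float64(170.4), np.int32(22), np.float64(39.1))]
centre 0.5265114852418558 0.052396791588488895 axis 115.1 from centre 112.0
```

Run:
```python
from h import *
snap("wrist","w10"); d=np.load("dial.npz")
for t in("w7","w9","w10"):
    im,P,C=load("wrist",t); g=cv2.cvtColor(im,cv2.COLOR_RGB2GRAY).astype(float)
    # cast rays on the knob-top plane (h=30 mm); no depth noise
    v,u=np.mgrid[0:480,0:640]; uv=np.c_[u.ravel(),v.ravel()]; r=ray(C,uv); n=d["n"]; o=d["ctr"]+.0305*n
    P=C[3]+r*(((o-C[3])@n)/(r@n))[:,None]-o; a=(P@d["x"]).reshape(480,640); b=(P@d["y"]).reshape(480,640); rr=np.hypot(a,b)
    K=rr<.021
    for th in(50,65,80,95):
        m=K&(g<th); 
        if m.sum()<20: continue
        q=np.c_[a[m],b[m]]; e=np.linalg.svd(q-q.mean(0))[2][0]; e*=np.sign(e@q.mean(0)); print(t,th,m.sum(),"axis",np.degrees(np.arctan2(*e)).round(1),"centroid",np.degrees(np.arctan2(*q.mean(0))).round(1))
```

```text
w7 50 58 axis 30.0 centroid 27.4
w7 65 65 axis 29.9 centroid 27.2
w7 80 76 axis 29.5 centroid 27.0
w7 95 80 axis 30.2 centroid 27.2
w9 50 62 axis 109.8 centroid 112.1
w9 65 84 axis 110.0 centroid 111.8
w9 80 102 axis 110.0 centroid 111.9
w9 95 110 axis 109.4 centroid 112.2
w10 50 65 axis 110.7 centroid 112.2
w10 65 86 axis 110.2 centroid 111.9
w10 80 104 axis 110.0 centroid 111.9
w10 95 113 axis 110.3 centroid 112.1
```

The pointer is at 110°, which is the sixth mark, so the dial is at its fifth click. The hand is clear, so I'm handing the job in.

```bash
python3 -c "
from h import *
print(ctrl.close_job())"
```

```text
the job is handed in; nothing more can be done
None
```

The job is handed in (no verdict came back): the pack is latched on the warmer's rail, the dial rests at its fifth click, and the cups and mills are still standing, all checked in the final images.

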